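Set the portion stop and butt the cheese against it

TASK

Get the portioning guide ready for the next cut: push the sliding stop along its rail until its spring pin drops into the middle one of the three notches, then push the block of cheese so that it lies flat along the wooden fence with its end up against the stop plate, leaving the stop in its notch. Only push with the fingertips: do not pinch the stop, do not pinch or lift the cheese, and leave the lemon, vegetables and mushrooms round the guide where they are.

Things in the scene. Friction and masses are not known exactly. Their poses are not given: they have to be found in the camera images.
- guide: Portioning guide, fixed. Beech board 400 (its y) x 145 (its x) x 18 mm, fence 20 thick along its far edge. Origin on the table; in its frame, mm: board x -75..70, y -185..215, top z 18; fence front face x = 45, top z = 73. A thin knife slit crosses both at y = 20 (no obstacle). The stop is right of the slit (-y), the cheese left.
- middle_notch (a point): Middle notch of the steel rail, guide (55, -75, 87). The rail, 12 wide, runs on the fence's top at guide x = 55, y 8 to -158, top z = 87 (end caps no higher). Its three scallop notches, about 18 wide and 6 deep, are at guide y = -45, -75, -105. Seated, the carriage covers this one and leaves one notch free beyond either end.
- stop (a joint): Stop along the rail, m, 0..0.095, growing away from the slit (guide -y). Notches at 0.015, 0.045 (middle), 0.075. Starts in 0.058..0.093: before, in or past the third notch. Slides with 1.5 N on plain rail; about 7 mm from a notch it is drawn in, jumps ahead and the push falls away; then 11 to 14 N pushes it out, either way.
- pin (a joint): Spring pin of the stop, m: about 0.001 while it rides on the plain rail, 0.005 when dropped into a notch. Its tip is under the carriage's middle; its dark round head, 9 across, stands about 5 mm above the carriage's top, 1 mm when dropped.
- stop_push (a point): Middle of the stop carriage's flat end face that looks away from the slit (guide -y), at guide x 55, z 100: push here, tips above the rail. The carriage is an aluminium block 32 wide (x), 40 long (y), from just above the fence to z = 112; only the pin's head stands higher.
- stop_face (a point): On the stop plate's face toward the slit and the cheese (guide +y), at guide x 20, z 48; axes as the guide's. Steel plate 6 thick, guide x -5..43, z 20..73, hanging from the carriage in front of the fence. The face is flush with the carriage's +y end, 20 mm from the pin's axis; 75 mm from the slit in the middle notch.
- cheese: Loose block of pale yellow cheese, 60 (x) x 150 (y) x 60 mm high, about 0.4 kg. Origin: middle of its underside; axes nearly the guide's. Starts on the board left of the stop, its long side 5 to 20 mm off the fence, up to 0.08 rad askew. Sliding it takes 1.5 to 3.5 N.
- cheese_end (a point): Middle of the cheese's end face that looks to the stop (75 mm to -y of its origin, 30 mm up).
- cheese_tail (a point): Middle of the cheese's other end face (75 mm to +y of its origin, 30 mm up), with brown-yellow rind.
- garlic: Garlic bulb, 56 across, loose on the table in front of the guide; leave alone.
- onion: Red onion, 65 across, 71 high, loose on the table in front of the guide; leave alone.
- lemon: Lemon, 83 x 58, loose on the table behind the fence; leave alone.
- mushroom_8: Dried mushroom, 42 x 51 x 27, loose in front of the guide's left end; leave alone.
- mushroom_1: Dried mushroom, 43 x 38 x 20, loose in front of the guide; leave alone.
- mushroom_4: Dried mushroom, 35 x 34 x 16, loose in front of the guide's left corner; leave alone.
- mushroom_6: Dried mushroom, 40 x 38 x 17, loose behind the fence; leave alone.

How it is judged (in metres and radians):
On the way, in this order (a step that is already met when the one before it is completed fails the run):
1. the stop sits in the middle notch with its pin dropped (value of joint stop between 0.0425 and 0.0475 m and value of joint pin above 0.0035 m), for 0.2 s.
2. the cheese lies along the fence with its end against the stop plate (y of cheese_end in the frame of stop_face below 0.0035 m and x of cheese in the frame of guide above 0.011 m and angle between the y axis of cheese and the y axis of guide, either way round below 0.05 rad), for 0.1 s.
At the end, for the whole second after the job is handed in: The stop is within 2.5 mm of the middle notch (joint 0.045) with its pin down (joint above 0.0035); the cheese lies flat on the board, its end within 3.5 mm of the stop plate, its long side within 4 mm of the fence and within 0.05 rad of parallel to it, at rest (all of step 1 and all of step 2 and y of cheese_end in the frame of stop_face above -0.003 m and z of cheese in the frame of guide below 0.021 m and linear speed of cheese below 0.01 m/s); the robot touches nothing.
It fails at once if the cheese is lifted off the board or tipped (z of cheese in the frame of guide above 0.028 m or angle between cheese's own z axis and vertical above 0.2 rad).
It fails at once if the cheese is pinched: the fingers press on both its long sides at once (contact force between the fingers and cheese_c1 above 1 N and contact force between the fingers and cheese_c2 above 1 N).
It fails at once if the stop is pinched: the fingers press on two opposite faces of its carriage or plate at once ((contact force between the fingers and stop_c0 above 1 N and contact force between the fingers and stop_c1 above 1 N) or (contact force between the fingers and stop_c2 above 1 N and contact force between the fingers and stop_c3 above 1 N) or (contact force between the fingers and stop_c5 above 1 N and contact force between the fingers and stop_c6 above 1 N)).
It fails at once if the lemon, a vegetable or a mushroom by the guide is moved more than 20 mm (distance of any of garlic, onion, lemon, mushroom_8, mushroom_1, mushroom_4, mushroom_6 from where it was at the start of the episode above 0.02 m).
It also fails if it takes over 64 s, if anything falls off the work surface, if the arm or the gripper's body presses on something with over 40 N, if the wrist force passes 120 N, or if a joint passes its speed limit or range.

ROBOT

A 6-joint arm with a two-finger parallel gripper is mounted at the origin on the work surface; the furniture and walls round the work are solid. World frame = base frame: x ahead of the robot, y to its left, z up, the work surface at z = 0. Lengths are in m, angles in degrees, forces in N, time in s.
With the tool pointing down it reaches from about 0.3 to 0.75 m from the base axis. Payload 8.5 kg.
Tool frame: the origin (TCP) lies at the very end of the fingers, on their centre line; the grasp point (between the pads) lies 19 mm behind it; z points along the fingers, y is the line along which they close (so a half turn about z gives the same grasp; the last joint's range is limited). The gripper opens to 85 mm and grips with 20 to 120 N. Pads are 22 mm wide; open, the fingers measure 114 mm over their backs; the gripper's body (76 mm by 85 mm) begins 54 mm behind the grasp point. The pads swing forward as they close: fully open they stand 13 mm farther back than shut.
Start: joints at [51.893, 21.807, 74.336, -0, 83.858, -12.336], TCP at [0.239, 0.495, 0.206] pointing down, gripper open.
Joint ranges: [-178.18, 178.18], [-50.72, 133.34], [12.68, 142.11], [-81.47, 261.47], [9.98, 163.14], [-165.26, 165.26]. Speed limits (degrees/s): [136.94, 136.94, 180, 180, 180, 180].

INTERFACE

Orientations are given as a 3x3 rotation matrix whose columns are the frame's x, y, z axes.
In Python, from rig import env, optics, spotter gives the robot as it stands.
- The arm moves only by the shell command python3 -m crank 'ROWS' [FORCE]. ROWS is JSON, one flat list of numbers, 5 for each row, row after row: the finger opening in cm, from 0 to 8.54, then the shift along the tool's x, y, z in cm, then the turn about the tool's z in rad. A call has exactly 8 rows; each row shifts and turns the commanded pose from where the row before left it, along the tool's axes as they then stand; what a row does not reach is not made up. A row lasts 1/12 s, in which the tool goes at most 41.7 mm and 7.16 degrees, less where a joint would pass 70% of its speed; a pose out of reach is approached as far as the arm can. A call is refused whole if a number of a shift passes 4.17 or a number of a turn 0.125, either way. A call with a gripper value outside its range is refused whole. The fingers move at their own pace and stop on an object; FORCE is the grip in N (left out, the last holds). Time passes only in rows, so rows that do not move let the fingers close, or fill a call up. It gives the time, the measured TCP pose, the force, the opening and the grip force at its end, in the units of the state.
- env.observe(): the state, without advancing time (a new reading comes with each control period).
- optics.get_image(name): name is "side" or "top" or "wrist"; returns a dict with "color" (480x640x3 uint8, red, green, blue), "intrinsics" (3x3 intrinsics, pixels), "pose" (4x4, takes a point from camera to world coordinates). Camera axes: x right, y up, looking along -z (the intrinsics and any distortion apply to the point x, -y, -z); pixel columns grow to the right and rows downward; lengths in m; the calibration is good to about 2 mm. A picture is of the moment at which its call begins. There is no depth.
- env.close_job(): hands the job in; it is judged then, once.
Trained networks look in a picture, given as the dict that the camera call returned (one of the last four; its "shot" number tells which), for a name from the list of things; names that differ only in an ending like _2 or _b are one class to them, and where a whole thing is asked for, a point or a joint stands for the part that bears it (a point fixed in the world has none). Each returns a list of dicts, best first, with "score" (0 to 1); they miss things now and then, are a little off and sometimes report something else, mostly with a low value. They report only what shows in the picture. A call takes as long as a camera call.
- spotter.look_for(picture, query): "at" ([column, row] as shares, 0 to 1, of the picture: columns of its width, rows of its height, amid what is visible of it).
The state is a dict: "time_s": time; "q": joint angles; "qvel": joint speeds; "joint_efforts": joint torques, N m; "position": TCP position; "tool_rot": TCP orientation; "ft_force": force on the tool from outside, world axes, zero at the start; "wrist_torque": the same for the moment, N m; "grip_width": finger opening in m; "gripper_force": force on a finger pad.
Only numpy, scipy, OpenCV 4.12 (cv2) and the standard library are available. Lean on these libraries where they do the work, as an engineer would, in place of code of your own. Each camera call takes 0.05 s, during which the arm holds its last target. There are 200 camera calls.

## Working session

There is one attempt and no reset: what is moved stays moved. The work goes in short steps, Python scripts to look and compute and a shell command to move; the robot and the scene stay as the last step left them, time stands still between calls to the robot, and variables do not carry over. Pictures are saved under pics/ and viewed, at most 10 in all, crops included, and the job is handed in when it is done.

```bash
ls; mkdir -p pics; python3 - <<'E'
from rig import env, optics, spotter
import cv2
o=env.observe(); print(o['time_s'],o['position'],o['tool_rot'],o['ft_force'],o['grip_width'])
for n in ['side','top']:
    p=optics.get_image(n); cv2.imwrite(f'pics/{n}0.png',p['color'][:,:,::-1]); print(n,p['intrinsics'],p['pose'])
    for q in ['guide','middle_notch','stop','pin','stop_push','stop_face','cheese','cheese_end','cheese_tail','lemon','onion','garlic','mushroom_8']:
        print(q,[( [round(d['at'][0]*640),round(d['at'][1]*480)],round(d['score'],2)) for d in spotter.look_for(p,q)[:3]])
E
```

```text
pics
0.0 [0.23891695 0.49502658 0.2050009 ] [[-9.00544059e-01  4.34763823e-01 -9.03397868e-04]
 [ 4.34764654e-01  9.00543354e-01 -1.16760380e-03]
 [ 3.05917055e-04 -1.44424413e-03 -9.99998910e-01]] [ 0.03427819  0.18526764 -0.57551399] 0.0851165297379811
side [[569.95210534   0.         315.32812903]
 [  0.         569.95210534 242.17179791]
 [  0.           0.           1.        ]] [[ 0.99388902  0.06908104 -0.08609547  0.44882958]
 [-0.10964615  0.52781343 -0.84225335 -0.73747938]
 [-0.01274139  0.84654639  0.53216244  0.56510425]
 [ 0.          0.          0.          1.        ]]
guide [([336, 318], 0.8), ([261, 369], 0.6)]
middle_notch [([338, 313], 0.59)]
stop [([365, 301], 0.9), ([304, 250], 0.2)]
pin [([231, 258], 0.52)]
stop_push [([369, 303], 0.55)]
stop_face [([366, 300], 0.79)]
cheese [([305, 248], 0.71)]
cheese_end [([365, 299], 0.7), ([302, 249], 0.64)]
cheese_tail [([337, 320], 0.57)]
lemon [([358, 233], 0.8), ([305, 250], 0.66)]
onion [([261, 365], 0.69), ([369, 302], 0.59)]
garlic [([245, 314], 0.94)]
mushroom_8 [([227, 243], 0.65), ([307, 251], 0.64), ([226, 281], 0.6)]
top [[485.92371163   0.         319.39458132]
 [  0.         485.92371163 237.749221  ]
 [  0.           0.           1.        ]] [[-0.03390224  0.97879233 -0.20203024  0.34695613]
 [-0.99941451 -0.03413492  0.00233328  0.04751058]
 [-0.00461249  0.20199105  0.97937651  0.93738251]
 [ 0.          0.          0.          1.        ]]
guide [([373, 239], 0.6), ([325, 317], 0.33)]
middle_notch [([374, 241], 0.56)]
stop [([405, 196], 0.62)]
pin []
stop_push [([405, 198], 0.92), ([262, 325], 0.57)]
stop_face [([406, 197], 0.71)]
cheese [([309, 248], 0.86)]
cheese_end [([309, 252], 0.75)]
cheese_tail [([309, 251], 0.92)]
lemon [([278, 202], 0.93)]
onion [([445, 289], 0.86)]
garlic [([382, 302], 0.61)]
mushroom_8 [([324, 317], 0.88), ([345, 193], 0.86), ([260, 324], 0.79)]
```

View pics/top0.png

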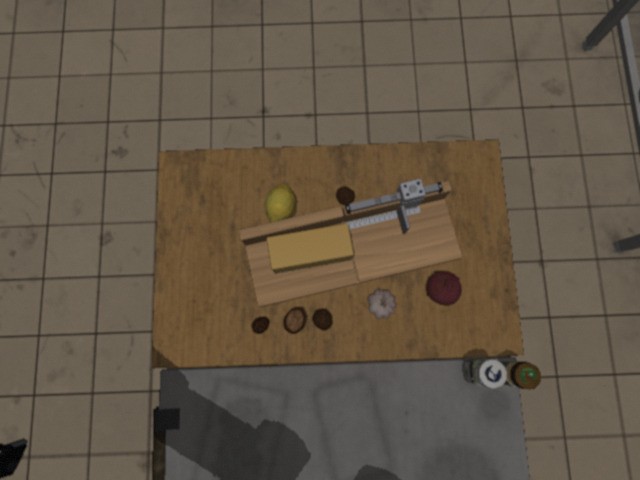

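View pics/side0.png

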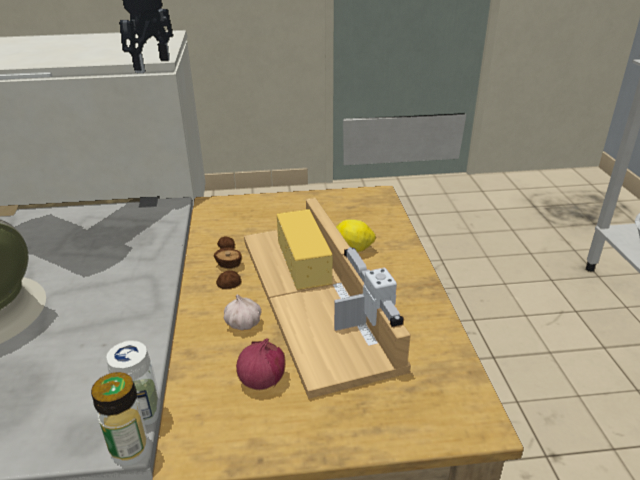

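The top view shows the guide from (242,235) to (461,257), with the stop at (411,190) and the cheese at (309,248). The side view confirms that layout, with the stop near (378,282). I'll zoom in to get the corners.

```bash
python3 - <<'E'
import cv2
a=cv2.imread('pics/top0.png')[170:320,230:480]; cv2.imwrite('pics/topc.png',cv2.resize(a,None,fx=3.2,fy=3.2,interpolation=cv2.INTER_CUBIC))
a=cv2.imread('pics/side0.png')[195:395,240:420]; cv2.imwrite('pics/sidec.png',cv2.resize(a,None,fx=3,fy=3,interpolation=cv2.INTER_CUBIC))
E
```

```text
(no output)
```

View pics/topc.png

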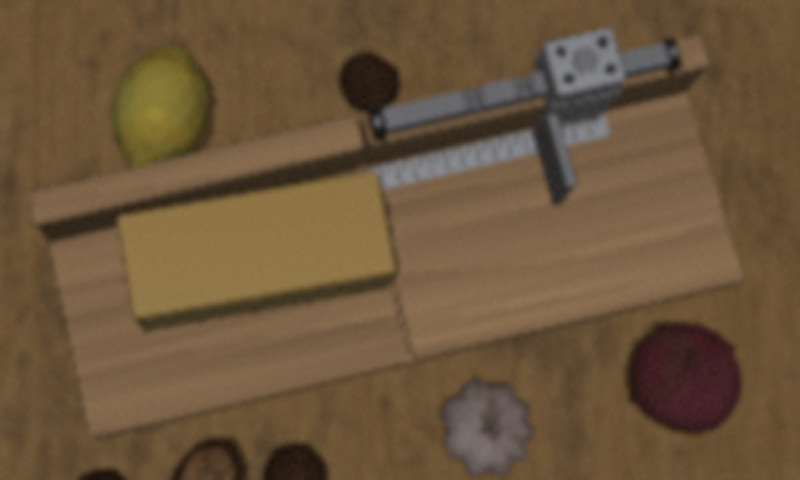

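View pics/sidec.png

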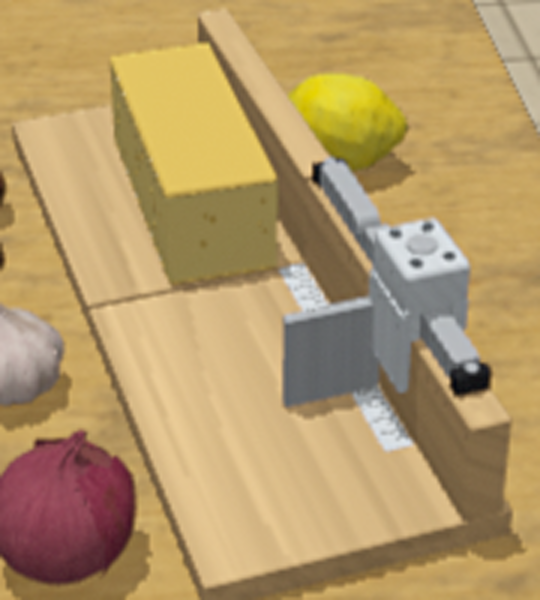

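Top crop: guide corners at (95,433), (740,278) and (34,193); carriage top at (542,42)..(623,84); cheese top at (118,214), (378,172), (395,270) and (135,318). The side crop gives matching corners, so I'll fit the poses.

```bash
cat > geo.py <<'E'
import numpy as np
from scipy.optimize import least_squares
CAM={'top':(np.array([[485.92,0,319.39],[0,485.92,237.75],[0,0,1]]),np.array([[-0.03390224,0.97879233,-0.20203024,0.34695613],[-0.99941451,-0.03413492,0.00233328,0.04751058],[-0.00461249,0.20199105,0.97937651,0.93738251]])),
'side':(np.array([[569.95,0,315.33],[0,569.95,242.17],[0,0,1]]),np.array([[0.99388902,0.06908104,-0.08609547,0.44882958],[-0.10964615,0.52781343,-0.84225335,-0.73747938],[-0.01274139,0.84654639,0.53216244,0.56510425]]))}
def proj(K,T,P):
    c=(np.atleast_2d(P)-T[:3,3])@T[:3,:3]; c=c*[1,-1,-1]; u=c@K.T; return u[:,:2]/u[:,2:]
def place(p,P): # p: x,y (m), yaw ; P in mm
    c,s=np.cos(p[2]),np.sin(p[2]); P=np.atleast_2d(P)/1000.
    return np.c_[p[0]+c*P[:,0]-s*P[:,1],p[1]+s*P[:,0]+c*P[:,1],P[:,2]]
E
cat > fit.py <<'E'
from geo import *
t=lambda u,v:(230+u/3.2,170+v/3.2); s=lambda u,v:(240+u/3,195+v/3)
G=[('top',t(95,433),(-75,215,18)),('top',t(740,278),(-75,-185,18)),('top',t(34,193),(65,215,73)),('top',t(37,222),(45,215,73)),('top',t(706,66),(45,-185,73)),('top',t(377,125),(55,8,83)),('top',t(672,52),(55,-158,83)),
('side',s(208,588),(-75,-185,18)),('side',s(15,128),(-75,215,18)),('side',s(508,420),(65,-185,73)),('side',s(200,12),(45,215,73)),('side',s(222,10),(65,215,73)),('side',s(470,372),(55,-158,87)),('side',s(325,165),(55,8,85))]
def fit(L,x0,model):
    f=lambda p:np.concatenate([proj(*CAM[c],model(p,P))[0]-uv for c,uv,P in L])
    r=least_squares(f,x0,loss='soft_l1'); return r.x,r.fun.reshape(-1,2).round(1)
g,r=fit(G,[.45,0,0.2],place); print('guide',g,r.tolist())
zc=112
S=[('top',t(542,42),(71,20,zc)),('top',t(608,28),(71,-20,zc)),('top',t(623,84),(39,-20,zc)),('top',t(556,97),(39,20,zc)),('side',s(375,228),(39,20,zc)),('side',s(435,220),(71,20,zc)),('side',s(468,265),(71,-20,zc)),('side',s(384,277),(39,-20,zc)),('side',s(284,316),(-5,14,73)),('side',s(285,405),(-5,14,20))]
y,r=fit(S,[-.09],lambda p,P:place(g,np.array(P)+[0,p[0]*1000,0])); print('pin y',y,'joint',-y-.03,r.tolist())
C=[('top',t(118,214),(30,75,78)),('top',t(378,172),(30,-75,78)),('top',t(395,270),(-30,-75,78)),('top',t(135,318),(-30,75,78)),('side',s(110,58),(-30,75,78)),('side',s(208,44),(30,75,78)),('side',s(275,182),(30,-75,78)),('side',s(168,194),(-30,-75,78))]
c,r=fit(C,[.45,.1,.2],place); d=c-g; R=np.array([[np.cos(g[2]),np.sin(g[2])],[-np.sin(g[2]),np.cos(g[2])]])
print('cheese',c,'in guide',R@d[:2],d[2],r.tolist())
for n,P in [('push',(55,y[0]*1000-20,100)),('push_target',(55,-95,100)),('tail',(0,0,0))]: print(n,place(g,P))
E
python3 fit.py
```

```text
guide [ 0.52542236 -0.03042185  0.2029055 ] [[-1.7, 1.3], [1.1, 0.3], [-2.6, -0.8], [-1.3, 0.6], [1.2, -0.5], [1.9, -1.7], [-2.5, 0.5], [-1.0, 1.2], [-1.4, -1.2], [2.4, 0.6], [-1.4, 0.9], [1.6, -0.2], [-0.3, -3.1], [2.4, 1.5]]
pin y [-0.10264175] joint [0.07264175] [[-1.5, -0.2], [-0.4, -0.9], [-0.1, -1.6], [-1.0, -0.5], [-1.2, 0.1], [0.2, -1.6], [1.3, -0.5], [7.2, 0.2], [0.4, 2.0], [-0.2, 1.5]]
cheese [0.50998247 0.06260784 0.13885969] in guide [0.00362383 0.0942326 ] -0.06404581035204202 [[-0.4, -0.1], [-0.1, -0.9], [0.8, 0.5], [-0.7, -0.1], [-0.5, 0.1], [0.3, 0.3], [1.0, -0.5], [-1.2, 1.2]]
push [[ 0.60400833 -0.13946425  0.1       ]]
push_target [[ 0.59843807 -0.11238957  0.1       ]]
tail [[ 0.52542236 -0.03042185  0.        ]]
```

```bash
python3 -m crank '[0,0,0,0,0.115, 0,0,0,0,0.115, 0,0,0,0,0.115, 0,0,0,0,0.115, 0,0,0,0,0.115, 0,0,0,0,0.115, 0,0,0,0,0.114, 0,0,0,0,0.114]' 40
cat > to.py <<'E'
import sys
from geo import *
from rig import env
g=[0.5254,-0.0304,0.2029]
def rel():
    o=env.observe(); p=np.array(o['position']); R=np.array(o['tool_rot'])
    c,s=np.cos(g[2]),np.sin(g[2]); d=p[:2]-g[:2]
    print('t',round(o['time_s'],2),'tcp in guide mm',(1000*np.array([c*d[0]+s*d[1],-s*d[0]+c*d[1],p[2]])).round(1),'yaw err(tool x to gy)',round(float(np.arctan2(R[1,0],R[0,0])-np.pi/2-g[2]),4),'F guide',np.round([c*o['ft_force'][0]+s*o['ft_force'][1],-s*o['ft_force'][0]+c*o['ft_force'][1],o['ft_force'][2]],1),o['grip_width'])
    return p,R
if __name__=='__main__':
    p,R=rel()
    if len(sys.argv)>3:
        P=[float(a) for a in sys.argv[1:4]]
        print('tool shift cm',(R.T@(place(g,P)[0]-p)*100).round(2))
E
python3 to.py 55 -150 200
```

```text
time_s: 2.07
position: [0.2391, 0.4953, 0.2056]
tool_rot: [[-0.196, 0.981, -0.0], [0.981, 0.196, 0.0], [0.0, -0.0, -1.0]]
ft_force: [-0.3, -0.8, -0.4]
grip_width: 0.0004
gripper_force: 0.0
t 2.07 tcp in guide mm [-174.5  572.6  205.6] yaw err(tool x to gy) -0.0055 F guide [-0.5 -0.7 -0.4] 0.00036145863629534654
tool shift cm [-72.13  23.35   0.56]
```

```bash
python3 -m crank '[0,-3,0.97,0,0, 0,-3.8,1.23,0,0, 0,-3.8,1.23,0,0, 0,-3.8,1.23,0,0, 0,-3.8,1.23,0,0, 0,-3.8,1.23,0,0, 0,-3.8,1.23,0,0, 0,-3.8,1.23,0,0]'>/dev/null
python3 -m crank '[0,-3.8,1.23,0,0, 0,-3.8,1.23,0,0, 0,-3.8,1.23,0,0, 0,-3.8,1.23,0,0, 0,-3.8,1.23,0,0, 0,-3.8,1.23,0,0, 0,-3.8,1.23,0,0, 0,-3.8,1.23,0,0]'>/dev/null
python3 -m crank '[0,-3.8,1.23,0,0, 0,-3.8,1.23,0,0, 0,-1,0.3,0,0, 0,0,0,0,0, 0,0,0,0,0, 0,0,0,0,0, 0,0,0,0,0, 0,0,0,0,0]'
python3 to.py 55 -152 94
python3 - <<'E'
from rig import optics,spotter
import cv2,numpy as np
np.set_printoptions(suppress=True,precision=5)
p=optics.get_image('wrist'); cv2.imwrite('pics/w1.png',p['color'][:,:,::-1]); np.savez('w1.npz',K=p['intrinsics'],T=p['pose'])
for q in ['stop','pin','middle_notch','stop_push']: print(q,[([round(d['at'][0]*640),round(d['at'][1]*480)],round(d['score'],2)) for d in spotter.look_for(p,q)[:2]])
E
```

```text
time_s: 4.07
position: [0.5944, -0.1307, 0.2062]
tool_rot: [[-0.203, 0.979, 0.0], [0.979, 0.203, -0.0], [-0.0, 0.0, -1.0]]
ft_force: [-0.1, 0.2, 0.3]
grip_width: -0.0001
gripper_force: 0.0
t 4.07 tcp in guide mm [  47.4 -112.1  206.2] yaw err(tool x to gy) 0.0016 F guide [-0.1  0.2  0.3] -7.959125242295037e-05
tool shift cm [-3.99  0.75 11.22]
stop [([322, 211], 0.6)]
pin []
middle_notch [([275, 150], 0.75)]
stop_push [([319, 211], 0.97), ([260, 36], 0.23)]
```

View pics/w1.png

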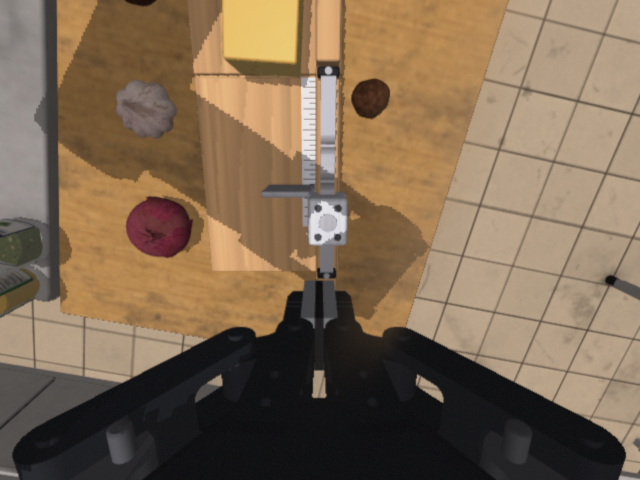

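The wrist view shows the rail running straight up from cap (327,273) to cap (328,70). The carriage is at (328,221) with its pin head in the middle, and a notch shows near (328,145).

```bash
python3 - <<'E'
from geo import *
g=[0.5254,-0.0304,0.2029]
d=np.load('w1.npz');K,T=d['K'],d['T']
def back(u,v,z):
    r=T[:3,:3]@(np.linalg.inv(K)@[u,v,1]*[1,-1,-1]); w=T[:3,3]+r*(z-T[2,3])/r[2]
    c,s=np.cos(g[2]),np.sin(g[2]); e=w[:2]-g[:2]; return 1000*np.array([c*e[0]+s*e[1],-s*e[0]+c*e[1]])
for n,u,v,z in [('capfar',328,65,.083),('capnear',326,277,.083),('notch',328,147,.085),('pin',328,223,.115),('car+y',328,196,.112),('car-y',328,244,.112),('slit',250,74,.018),('cheese e L',223,60,.078),('cheese e R',298,65,.078),('cheese top right',302,0,.078),('fence front',316,100,.073),('fence front',317,10,.073),('board R front',213,271,.018),('board front',195,100,.018)]: print(n,back(u,v,z).round(1))
E
```

```text
capfar [54.4 17.3]
capnear [  54.1 -163.7]
notch [ 54.9 -45.3]
pin [  54.6 -103.6]
car+y [ 54.5 -82.3]
car-y [  54.8 -122.1]
slit [-19.8  22.2]
cheese e L [-29.7  21.8]
cheese e R [30.4 18.3]
cheese top right [34.2 63.4]
fence front [44.8 -7.4]
fence front [45.7 58.4]
board R front [ -74.  -183.8]
board front [-75.9  -1.4]
```

```bash
python3 -m crank '[0,-2,0.38,0,0, 0,-2,0.37,1,0, 0,0,0,2,0, 0,0,0,2.5,0, 0,0,0,2.5,0, 0,0,0,2.2,0, 0,0,0,1,0, 0,0,0,0,0]' | head -2
python3 to.py 55 -116 94
```

```text
time_s: 4.98
position: [0.6091, -0.1691, 0.0914]
t 4.98 tcp in guide mm [  54.1 -152.8   91.4] yaw err(tool x to gy) 0.0 F guide [ 0.2 -0.  -0.4] 0.00010003078292776814
tool shift cm [ 3.68  0.09 -0.25]
```

```bash
python3 -m crank '[0,0.4,0.05,-0.2,0, 0,0.4,0.05,0,0, 0,0.3,0,0,0, 0,0.2,0,0,0, 0,0.2,0,0,0, 0,0.2,0,0,0, 0,0.1,0,0,0, 0,0,0,0,0]' >/dev/null
python3 to.py
```

```text
t 5.65 tcp in guide mm [  55.9 -135.2   95.7] yaw err(tool x to gy) 0.0003 F guide [ 0.2 -0.2 -0.1] -0.0001605737659687686
```

```bash
python3 -m crank '[0,0.1,0,0,0, 0,0.1,0,0,0, 0,0.1,0,0,0, 0,0.1,0,0,0, 0,0,0,0,0, 0,0,0,0,0, 0,0,0,0,0, 0,0,0,0,0]' >/dev/null
python3 to.py
```

```text
t 6.32 tcp in guide mm [  55.9 -131.5   95.6] yaw err(tool x to gy) -0.0 F guide [0.7 0.4 1.5] -0.00010453020377017001
```

```bash
for i in 1; do python3 -m crank '[0,0.1,0,0,0, 0,0.1,0,0,0, 0,0.1,0,0,0, 0,0.1,0,0,0, 0,0,0,0,0, 0,0,0,0,0, 0,0,0,0,0, 0,0,0,0,0]' >/dev/null
python3 to.py; python3 -m crank '[0,0.1,0,0,0, 0,0.1,0,0,0, 0,0.1,0,0,0, 0,0.1,0,0,0, 0,0,0,0,0, 0,0,0,0,0, 0,0,0,0,0, 0,0,0,0,0]' >/dev/null
python3 to.py; done
```

```text
t 6.98 tcp in guide mm [  55.9 -127.4   95.6] yaw err(tool x to gy) 0.0001 F guide [-0.6  0.2  0.7] -8.564753287381337e-05
t 7.65 tcp in guide mm [  55.9 -123.4   95.6] yaw err(tool x to gy) 0.0 F guide [0.3 0.6 1.2] -0.0002743876679431841
```

```bash
python3 - <<'E'
from rig import optics
import cv2
p=optics.get_image('side'); cv2.imwrite('pics/s1.png',cv2.resize(p['color'][200:350,300:450,::-1],None,fx=4,fy=4,interpolation=cv2.INTER_CUBIC))
E
```

```text
(no output)
```

View pics/s1.png

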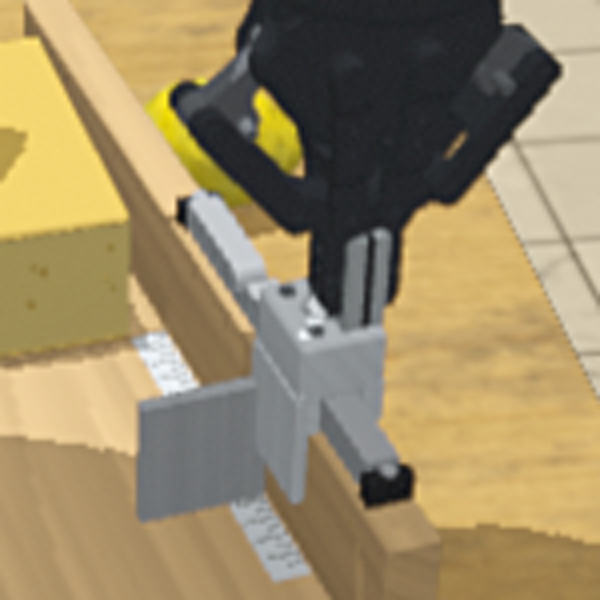

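```bash
python3 - <<'E'
from geo import *
from rig import env,optics
import cv2
o=env.observe(); p=np.array(o['position']); print(p)
for c in CAM: print(c,proj(*CAM[c],np.array([p,p+[0,0,.03]])))
g=[0.5254,-0.0304,0.2029]
print(proj(*CAM['side'],place(g,[[39,-123,112],[71,-123,112],[55,-83,112]])))
t=optics.get_image('top')['color'][160:260,360:500,::-1]; w=optics.get_image('wrist')['color'][130:400,160:480,::-1]
a=np.zeros((600,800,3),np.uint8); a[:300,:420]=cv2.resize(t,None,fx=3,fy=3,interpolation=2); a[300:570,:320]=w
cv2.imwrite('pics/c2.png',a)
E
```

```text
[ 0.60501714 -0.14004856  0.09563132]
top [[420.55794412 188.45555459]
 [423.98557712 183.27272855]]
side [[386.49937142 295.19557533]
 [387.7230141  277.03699377]]
[[375.28382479 287.66176418]
 [397.41724344 283.01090864]
 [374.6272096  269.04568323]]
```

View pics/c2.png

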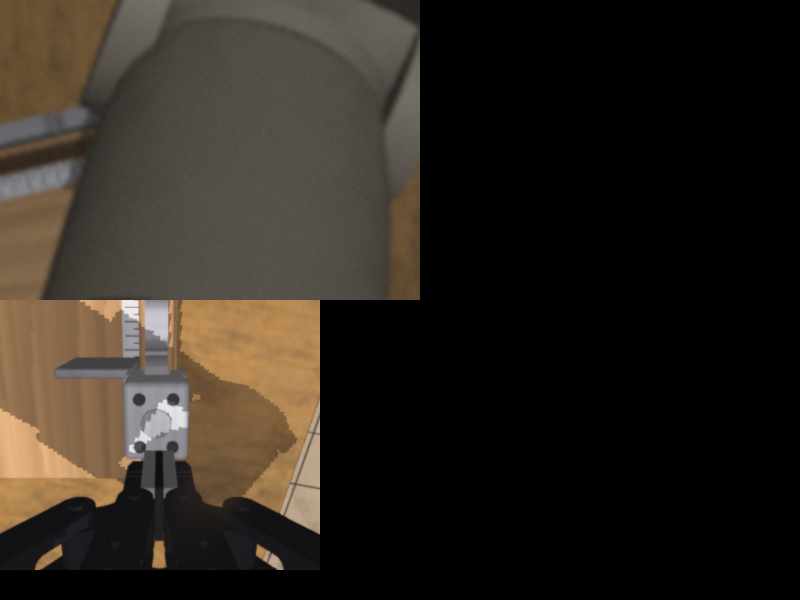

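The composite shows the fingertips meeting the carriage's end edge at wrist pixel (318,282). The side view shows them ending at about (391,282), with the stop plate still where it began. I'll compare that with the calibration.

```bash
python3 - <<'E'
from geo import *
from rig import env
d=np.load('w1.npz');K,T=d['K'],d['T']; tcp0=np.array([0.5944,-0.1307,0.2062])
R=np.array([[-0.203,.979,0],[.979,.203,0],[0,0,-1.]])
for dx in (-.011,0,.011):
  for dy in (-.011,.011): print(dx,dy,proj(K,T,tcp0+R@[dx,dy,0]).round(0), proj(K,T,tcp0+R@[dx,dy,-.04]).round(0))
print('cam in tool',R.T@(T[:3,3]-tcp0))
o=env.observe(); p=np.array(o['position']);
print('side',[proj(*CAM['side'],p+np.array(o['tool_rot'])@q).round(0).tolist() for q in ([.011,-.01,0],[.011,.01,0],[-.011,-.01,0],[-.011,.01,0],[0,0,-.04])])
print(o['ft_force'],o['joint_efforts'])
E
```

```text
-0.011 -0.011 [[300. 296.]] [[295. 337.]]
-0.011 0.011 [[339. 296.]] [[345. 337.]]
0 -0.011 [[299. 278.]] [[294. 314.]]
0 0.011 [[340. 278.]] [[345. 314.]]
0.011 -0.011 [[299. 259.]] [[294. 291.]]
0.011 0.011 [[340. 259.]] [[346. 291.]]
cam in tool [ 0.07140052 -0.00052304 -0.16813885]
side [[[376.0, 292.0]], [[390.0, 289.0]], [[383.0, 301.0]], [[397.0, 298.0]], [[388.0, 271.0]]]
[ 0.18152468  0.35181562 -0.34357416] [ 7.89824728e-03 -5.38843668e+01 -2.11496723e+01 -1.48695767e-04
  5.36143471e-04 -1.49223170e-04]
```

The fingertips look about 20 mm short of the reported TCP, so they passed above the carriage. I'll back off and feel for the rail top to calibrate tip height.

```bash
python3 -m crank '[0,-0.5,0,0,0, 0,-1,0,0,0, 0,-0.8,0,0,0, 0,0,0,0.2,0, 0,0,0,0.2,0, 0,0,0,0.2,0, 0,0,0,0,0, 0,0,0,0,0]' >/dev/null; python3 to.py
python3 -m crank '[0,0,0,0.1,0, 0,0,0,0.1,0, 0,0,0,0.1,0, 0,0,0,0,0, 0,0,0,0,0, 0,0,0,0,0, 0,0,0,0,0, 0,0,0,0,0]' >/dev/null; python3 to.py
```

```text
t 8.47 tcp in guide mm [  55.8 -146.1   89.4] yaw err(tool x to gy) 0.0004 F guide [1.1 0.8 0.5] -0.00016771648133765023
t 9.13 tcp in guide mm [  55.9 -146.4   86.7] yaw err(tool x to gy) 0.0001 F guide [-0.8 -1.3 -0.4] -0.0001968361610492867
```

```bash
python3 -m crank '[0,0,0,0.1,0, 0,0,0,0.1,0, 0,0,0,0.1,0, 0,0,0,0,0, 0,0,0,0,0, 0,0,0,0,0, 0,0,0,0,0, 0,0,0,0,0]' >/dev/null; python3 to.py
python3 -m crank '[0,0,0,0.1,0, 0,0,0,0.1,0, 0,0,0,0.1,0, 0,0,0,0.1,0, 0,0,0,0,0, 0,0,0,0,0, 0,0,0,0,0, 0,0,0,0,0]' >/dev/null; python3 to.py
```

```text
t 9.8 tcp in guide mm [  55.9 -146.4   83.7] yaw err(tool x to gy) 0.0001 F guide [ 0.2 -0.2  0.8] -5.563850917251962e-05
t 10.47 tcp in guide mm [  55.9 -146.4   79.7] yaw err(tool x to gy) 0.0002 F guide [-0.1 -0.2  0. ] 4.878568590878547e-05
```

```bash
for i in 1; do python3 -m crank '[0,0,0,0.1,0, 0,0,0,0.1,0, 0,0,0,0.1,0, 0,0,0,0.1,0, 0,0,0,0.1,0, 0,0,0,0,0, 0,0,0,0,0, 0,0,0,0,0]' >/dev/null; python3 to.py; python3 -m crank '[0,0,0,0.1,0, 0,0,0,0.1,0, 0,0,0,0.1,0, 0,0,0,0.1,0, 0,0,0,0,0, 0,0,0,0,0, 0,0,0,0,0, 0,0,0,0,0]' >/dev/null; python3 to.py; done
python3 - <<'E'
from rig import optics
import cv2
p=optics.get_image('side'); cv2.imwrite('pics/s2.png',cv2.resize(p['color'][200:350,300:450,::-1],None,fx=4,fy=4,interpolation=cv2.INTER_CUBIC))
E
```

```text
t 11.13 tcp in guide mm [  55.9 -146.4   74.7] yaw err(tool x to gy) 0.0001 F guide [ 0.6  0.8 -0.2] -0.00011734103337660599
t 11.8 tcp in guide mm [  55.9 -146.4   70.7] yaw err(tool x to gy) 0.0001 F guide [0.2 1.1 0.1] 7.280077928064217e-05
```

View pics/s2.png

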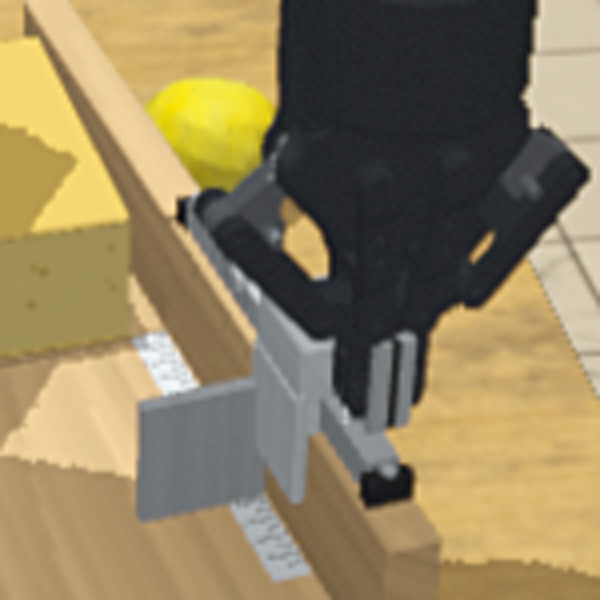

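The tips now sit just above the rail at crop (390,430), beyond the carriage's end face. I'll push.

```bash
python3 -m crank '[0,0.2,0,0,0, 0,0.2,0,0,0, 0,0.2,0,0,0, 0,0.2,0,0,0, 0,0.1,0,0,0, 0,0.1,0,0,0, 0,0.1,0,0,0, 0,0,0,0,0]' >/dev/null
python3 to.py
python3 -m crank '[0,0.1,0,0,0, 0,0.1,0,0,0, 0,0.1,0,0,0, 0,0,0,0,0, 0,0,0,0,0, 0,0,0,0,0, 0,0,0,0,0, 0,0,0,0,0]' >/dev/null
python3 to.py
```

```text
t 12.52 tcp in guide mm [  55.9 -135.3   70.6] yaw err(tool x to gy) 0.0002 F guide [ 0.  -0.3  0.1] 0.00030753959536918566
t 13.18 tcp in guide mm [  55.9 -134.8   70.7] yaw err(tool x to gy) -0.0008 F guide [-0.6 -9.8 -2.8] -0.0002632529714945306
```

```bash
python3 -m crank '[0,0.1,0,0,0, 0,0.1,0,0,0, 0,0,0,0,0, 0,0,0,0,0, 0,0,0,0,0, 0,0,0,0,0, 0,0,0,0,0, 0,0,0,0,0]' >/dev/null
python3 to.py
python3 -m crank '[0,0.1,0,0,0, 0,0.1,0,0,0, 0,0,0,0,0, 0,0,0,0,0, 0,0,0,0,0, 0,0,0,0,0, 0,0,0,0,0, 0,0,0,0,0]' >/dev/null
python3 to.py
```

```text
t 13.85 tcp in guide mm [  55.9 -132.3   70.7] yaw err(tool x to gy) -0.0007 F guide [-0.  -8.7 -2.9] -0.0001251569493897097
t 14.52 tcp in guide mm [  55.9 -128.7   70.7] yaw err(tool x to gy) -0.0001 F guide [-0.9 -5.1 -1.2] -0.00012077459982180994
```

```bash
python3 -m crank '[0,0.15,0,0,0, 0,0.15,0,0,0, 0,0.15,0,0,0, 0,0.15,0,0,0, 0,0.15,0,0,0, 0,0.15,0,0,0, 0,0.1,0,0,0, 0,0,0,0,0]' >/dev/null
python3 to.py
python3 -m crank '[0,0.1,0,0,0, 0,0.1,0,0,0, 0,0.1,0,0,0, 0,0,0,0,0, 0,0,0,0,0, 0,0,0,0,0, 0,0,0,0,0, 0,0,0,0,0]' >/dev/null
python3 to.py
```

```text
t 15.18 tcp in guide mm [  55.9 -117.8   70.7] yaw err(tool x to gy) 0.0003 F guide [ 0.6 -0.7  0.2] -0.00047824836017092143
t 15.85 tcp in guide mm [  55.8 -115.1   70.5] yaw err(tool x to gy) 0.0002 F guide [-0.  -0.7  0.6] 0.00028656636617079007
```

```bash
python3 -m crank '[0,0.1,0,0,0, 0,0.1,0,0,0, 0,0.1,0,0,0, 0,0,0,0,0, 0,0,0,0,0, 0,0,0,0,0, 0,0,0,0,0, 0,0,0,0,0]' >/dev/null
python3 to.py
python3 -m crank '[0,0.1,0,0,0, 0,0.1,0,0,0, 0,0.1,0,0,0, 0,0,0,0,0, 0,0,0,0,0, 0,0,0,0,0, 0,0,0,0,0, 0,0,0,0,0]' >/dev/null
python3 to.py
python3 - <<'E'
from rig import optics
import cv2,numpy as np
p=optics.get_image('wrist'); a=cv2.resize(p['color'][50:320,180:460,::-1],None,fx=2,fy=2,interpolation=2); cv2.imwrite('pics/w2.png',a); np.savez('w2.npz',K=p['intrinsics'],T=p['pose'])
E
```

```text
t 16.52 tcp in guide mm [  55.9 -112.4   70.6] yaw err(tool x to gy) 0.0001 F guide [-0.8 -0.4 -0.3] 7.278600966835373e-05
t 17.18 tcp in guide mm [  55.9 -109.4   70.6] yaw err(tool x to gy) 0.0001 F guide [ 0.4 -0.5 -0.4] 7.724782222877487e-05
```

View pics/w2.png

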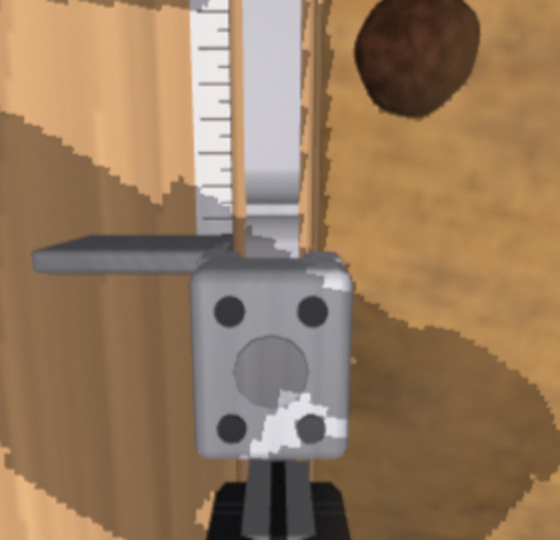

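The carriage top runs from crop row 262 to 457, the pin head is at (271,372) and a free notch shows at row ~210. I'll compute its position.

```bash
cat > back.py <<'E'
from geo import *
g=[0.5254,-0.0304,0.2029]
def back(K,T,u,v,z):
    r=T[:3,:3]@(np.linalg.inv(K)@[u,v,1]*[1,-1,-1]); w=T[:3,3]+r*(z-T[2,3])/r[2]
    c,s=np.cos(g[2]),np.sin(g[2]); e=w[:2]-g[:2]; return (1000*np.array([c*e[0]+s*e[1],-s*e[0]+c*e[1]])).round(1)
E
python3 - <<'E'
from back import *
d=np.load('w2.npz');K,T=d['K'],d['T']
for n,u,v,z in [('-y',271,457,.111),('+y',271,268,.111),('pin lo',271,372,.113),('pin hi',271,372,.117),('notch',271,208,.087),('plate',100,242,.073)]: print(n,back(K,T,180+u/2,50+v/2,z))
E
python3 to.py
```

```text
-y [ 54.2 -92.7]
+y [ 54.3 -53.7]
pin lo [ 54.3 -73.8]
pin hi [ 54.3 -72.7]
notch [ 54.2 -43.5]
plate [ 12.1 -52. ]
t 17.23 tcp in guide mm [  55.9 -109.4   70.6] yaw err(tool x to gy) -0.0 F guide [0.8 0.1 0. ] -0.000148294588313581
```

The pin is 30 mm from the free first notch and the carriage has jumped clear of the tips, so the stop is in the middle notch. Next I'll raise, turn a quarter, and move to the cheese's side.

```bash
python3 - <<'E'
from geo import *
from rig import env
print(env.observe()['q'])
g=[0.5254,-0.0304,0.2029]
for z in (86,90,94,98): print(z,(proj(*CAM['side'],place(g,[[56,-157,z]]))[0]-[300,200])*4)
E
python3 -m crank '[0,-0.3,0,-0.5,0, 0,0,0,-2,0, 0,0,0,-3.5,0, 0,0,0,-3.5,0, 0,0,0,-1.5,0.12, 0,0,0,0,0.12, 0,0,0,0,0.12, 0,0,0,0,0.12]' >/dev/null; python3 -m crank '[0,0,0,0,0.12, 0,0,0,0,0.12, 0,0,0,0,0.12, 0,0,0,0,0.12, 0,0,0,0,0.12, 0,0,0,0,0.12, 0,0,0,0,0.12, 0,0,0,0,0.12]' >/dev/null
python3 -m crank '[0,0,0,0,0.12, 0,0,0,0,0.011, 0,0,0,0,0, 0,0,0,0,0, 0,0,0,0,0, 0,0,0,0,0, 0,0,0,0,0, 0,0,0,0,0]' >/dev/null
python3 to.py -58 90 150
```

```text
[-2.28567623e+01  3.50938068e+01  7.47034438e+01 -6.40343642e-04
  7.02023897e+01 -3.44816949e+01]
86 [386.70516145 463.63421256]
90 [387.48162156 454.08137901]
94 [388.26254713 444.47360673]
98 [389.04797679 434.81042041]
t 19.23 tcp in guide mm [  55.9 -112.4  180.6] yaw err(tool x to gy) -1.5702 F guide [-0.4 -0.3 -0.2] -0.00044583562844862143
tool shift cm [-11.38 -20.25   3.06]
```

```bash
python3 -m crank '[0,-1.9,-3.38,0,0, 0,-1.9,-3.38,0,0, 0,-1.9,-3.38,0,0, 0,-1.9,-3.37,0.5,0, 0,-1.9,-3.37,0.5,0, 0,-1.88,-3.37,1,0, 0,0,0,1,0, 0,0,0,0,0]' >/dev/null
python3 to.py -54 90 14
python3 - <<'E'
from rig import optics
from back import *
import cv2
p=optics.get_image('wrist'); np.savez('w3.npz',K=p['intrinsics'],T=p['pose']); cv2.imwrite('pics/w3.png',p['color'][:,:,::-1])
E
```

```text
t 19.9 tcp in guide mm [-59.3  91.7 149.8] yaw err(tool x to gy) -1.5682 F guide [-0.3 -0.4  0.1] 5.124714834713707e-05
tool shift cm [ 0.55  0.18 13.58]
```

View pics/w3.png

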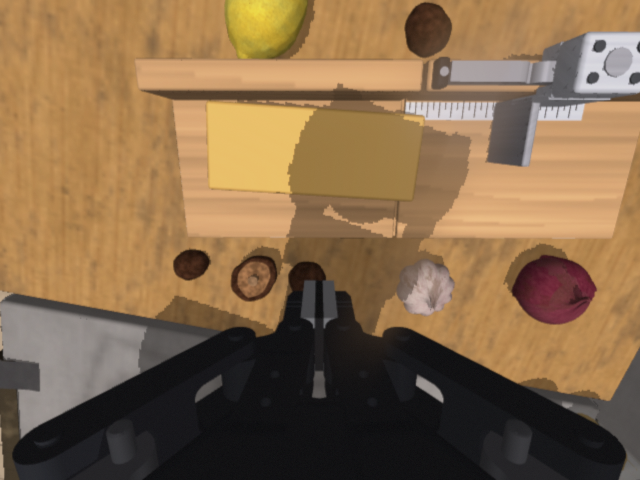

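The cheese top corners are at (208,103), (424,116), (415,199) and (210,188), and the stop sits with one notch showing on its left. Descending in front of the cheese is clear.

```bash
python3 - <<'E'
from back import *
d=np.load('w3.npz');K,T=d['K'],d['T']
c=[back(K,T,u,v,.078) for u,v in [(208,103),(424,116),(415,199),(210,188)]]; print(c,np.mean(c,0))
print(back(K,T,300,97,.073),back(K,T,430,97,.073),back(K,T,190,237,.018),back(K,T,396,237,.018))
E
python3 -m crank '[0,0.3,0,1,0, 0,0.2,0,2.2,0, 0,0,0,2.5,0, 0,0,0,2.5,0, 0,0,0,2.2,0, 0,0,0,1.5,0, 0,0,0,1,0, 0,0,0,0.5,0]' >/dev/null
python3 to.py -38 90 14
```

```text
[array([ 35.9, 166.7]), array([27.9, 20.9]), array([-28.8,  22.4]), array([-21.1, 170.5])] [ 3.475 95.125]
[ 40.3 105.1] [40.5 16.5] [-75.1 212.9] [-74.7  19.7]
t 20.62 tcp in guide mm [-52.3  89.   15.6] yaw err(tool x to gy) -1.572 F guide [-0.9 -0.4  0.1] -4.772858289149562e-07
tool shift cm [ 1.43 -0.1   0.16]
```

```bash
python3 -m crank '[0,0.4,0,0.1,0, 0,0.4,0,0,0, 0,0.3,0,0,0, 0,0.3,0,0,0, 0,0.2,0,0,0, 0,0.2,0,0,0, 0,0.2,0,0,0, 0,0,0,0,0]' >/dev/null
python3 to.py -26 90 14
python3 -m crank '[0,0.1,0,0,0, 0,0.1,0,0,0, 0,0.1,0,0,0, 0,0.1,0,0,0, 0,0,0,0,0, 0,0,0,0,0, 0,0,0,0,0, 0,0,0,0,0]' >/dev/null
python3 to.py -26 90 14
```

```text
t 21.28 tcp in guide mm [-32.8  90.2  15.8] yaw err(tool x to gy) -1.5708 F guide [-1.3 -0.   1.5] -0.00033183652009811633
tool shift cm [0.68 0.02 0.18]
t 21.95 tcp in guide mm [-28.9  90.1  15.6] yaw err(tool x to gy) -1.5709 F guide [-4.3 -0.8  2.4] -0.00022868769356140692
tool shift cm [0.29 0.01 0.16]
```

```bash
python3 -m crank '[0,0.1,0,0,0, 0,0.1,0,0,0, 0,0.1,0,0,0, 0,0,0,0,0, 0,0,0,0,0, 0,0,0,0,0, 0,0,0,0,0, 0,0,0,0,0]' >/dev/null
python3 to.py
python3 -m crank '[0,0.1,0,0,0, 0,0.1,0,0,0, 0,0,0,0,0, 0,0,0,0,0, 0,0,0,0,0, 0,0,0,0,0, 0,0,0,0,0, 0,0,0,0,0]' >/dev/null
python3 to.py
```

```text
t 22.62 tcp in guide mm [-26.4  90.   15.5] yaw err(tool x to gy) -1.5707 F guide [-7.5 -2.4  3.3] 0.0002738335722147244
t 23.28 tcp in guide mm [-26.6  90.1  15.4] yaw err(tool x to gy) -1.5704 F guide [-16.7  -5.4  10.8] -0.00014680376677968286
```

Firm contact puts the cheese along the fence. I'll back off and turn, then go behind the tail.

```bash
python3 -m crank '[0,-0.5,0,0,0, 0,-1.5,0,0,0, 0,-1,0,-2,0, 0,0,0,-4,0, 0,0,0,-3,-0.12, 0,0,-2,-1,-0.12, 0,0,-2,0,-0.12, 0,0,-2,0,-0.12]' >/dev/null; python3 -m crank '[0,0,0,0,-0.12, 0,0,0,0,-0.12, 0,0,0,0,-0.12, 0,0,0,0,-0.12, 0,0,0,0,-0.12, 0,0,0,0,-0.12, 0,0,0,0,-0.12, 0,0,0,0,-0.12]' >/dev/null
python3 -m crank '[0,0,0,0,-0.12, 0,0,0,0,-0.011, 0,0,0,0,0, 0,0,0,0,0, 0,0,0,0,0, 0,0,0,0,0, 0,0,0,0,0, 0,0,0,0,0]' >/dev/null
python3 to.py 16 200 24
python3 - <<'E'
from rig import optics
import cv2
p=optics.get_image('side'); cv2.imwrite('pics/s3.png',cv2.resize(p['color'][190:370,240:420,::-1],None,fx=3.3,fy=3.3,interpolation=cv2.INTER_CUBIC))
E
```

```text
t 25.28 tcp in guide mm [-68.  148.1 115.6] yaw err(tool x to gy) -0.0006 F guide [-0.2 -0.4 -0.8] 8.768857614876707e-05
tool shift cm [5.19 8.4  9.16]
```

```bash
python3 -m crank '[0,1.7,1,0,0, 0,1.7,2,0,0, 0,1.8,2.4,0,0, 0,0,3,0,0, 0,0,0,2,0, 0,0,0,3,0, 0,0,0,2.7,0, 0,0,0,1.5,0]' >/dev/null
python3 to.py 16 105 24
```

```text
t 26.0 tcp in guide mm [ 14.7 200.3  20.9] yaw err(tool x to gy) -0.0002 F guide [-0.2 -0.6  0.7] -0.000128088861121486
tool shift cm [-9.53  0.13 -0.31]
```

```bash
python3 -m crank '[0,-0.5,0,0,0, 0,-0.6,0,0,0, 0,-0.4,0,0,0, 0,-0.3,0,0,0, 0,-0.3,0,0,0, 0,-0.3,0,0,0, 0,-0.3,0,0,0, 0,-0.3,0,0,0]' >/dev/null
python3 to.py
python3 -m crank '[0,-0.4,0,0,0, 0,-0.4,0,0,0, 0,-0.4,0,0,0, 0,-0.4,0,0,0, 0,-0.4,0,0,0, 0,-0.4,0,0,0, 0,-0.4,0,0,0, 0,-0.3,0,0,0]' >/dev/null
python3 to.py 16 110 24
```

```text
t 26.67 tcp in guide mm [ 16.1 170.1  24.1] yaw err(tool x to gy) 0.0002 F guide [-0.3  4.1  3.4] 0.00019441230488227707
t 27.33 tcp in guide mm [ 15.9 138.6  23.6] yaw err(tool x to gy) -0.0001 F guide [-0.1  4.1  3.3] 0.0001180244080306459
tool shift cm [-2.86  0.01 -0.04]
```

```bash
python3 -m crank '[0,-0.4,0,0,0, 0,-0.4,0,0,0, 0,-0.4,0,0,0, 0,-0.4,0,0,0, 0,-0.3,0,0,0, 0,-0.2,0,0,0, 0,-0.2,0,0,0, 0,-0.1,0,0,0]' >/dev/null
python3 to.py
python3 -m crank '[0,-0.1,0,0,0, 0,-0.1,0,0,0, 0,-0.1,0,0,0, 0,-0.1,0,0,0, 0,0,0,0,0, 0,0,0,0,0, 0,0,0,0,0, 0,0,0,0,0]' >/dev/null
python3 to.py
```

```text
t 28.0 tcp in guide mm [ 15.9 114.9  23.6] yaw err(tool x to gy) 0.0 F guide [0.3 4.7 3.7] -7.517329279776493e-06
t 28.67 tcp in guide mm [ 15.9 110.9  23.6] yaw err(tool x to gy) 0.0001 F guide [-0.2  1.4  0.9] -0.00011768293005422323
```

Expected contact is near 106, so I'll step 1 mm at a time from here.

```bash
R3='x'; python3 -m crank '[0,-0.1,0,0,0, 0,-0.1,0,0,0, 0,-0.1,0,0,0, 0,0,0,0,0, 0,0,0,0,0, 0,0,0,0,0, 0,0,0,0,0, 0,0,0,0,0]' >/dev/null
python3 to.py
python3 -m crank '[0,-0.1,0,0,0, 0,0,0,0,0, 0,0,0,0,0, 0,0,0,0,0, 0,0,0,0,0, 0,0,0,0,0, 0,0,0,0,0, 0,0,0,0,0]' >/dev/null
python3 to.py
```

```text
t 29.33 tcp in guide mm [ 15.9 108.   23.6] yaw err(tool x to gy) 0.0002 F guide [-0.9  0.9 -0.5] 5.3222398419763455e-05
t 30.0 tcp in guide mm [ 15.9 107.1  23.6] yaw err(tool x to gy) 0.0001 F guide [-0.8  1.  -0.1] 0.00027754899669473593
```

```bash
python3 -m crank '[0,-0.1,0,0,0, 0,0,0,0,0, 0,0,0,0,0, 0,0,0,0,0, 0,0,0,0,0, 0,0,0,0,0, 0,0,0,0,0, 0,0,0,0,0]' >/dev/null
python3 to.py
python3 -m crank '[0,-0.1,0,0,0, 0,0,0,0,0, 0,0,0,0,0, 0,0,0,0,0, 0,0,0,0,0, 0,0,0,0,0, 0,0,0,0,0, 0,0,0,0,0]' >/dev/null
python3 to.py
```

```text
t 30.67 tcp in guide mm [ 15.8 106.6  23.6] yaw err(tool x to gy) 0.0001 F guide [ 0.3  5.3 -1.3] 0.0002483930384705855
t 31.33 tcp in guide mm [ 15.7 106.4  23.6] yaw err(tool x to gy) 0.0001 F guide [-0.   9.5  0.5] -0.00034626709990202685
```

The cheese is against the plate at the predicted place (106.4). I'll retract, turn again, and do one gentle confirming push toward the fence.

```bash
python3 -m crank '[0,0.5,0,0,0, 0,1.5,0,0,0, 0,1.5,0,-2,0, 0,0,0,-3.5,0, 0,0,-1,-3.5,0.12, 0,0,0,-1,0.12, 0,0,0,0,0.12, 0,0,0,0,0.12]' >/dev/null; python3 -m crank '[0,0,0,0,0.12, 0,0,0,0,0.12, 0,0,0,0,0.12, 0,0,0,0,0.12, 0,0,0,0,0.12, 0,0,0,0,0.12, 0,0,0,0,0.12, 0,0,0,0,0.12]' >/dev/null
python3 -m crank '[0,0,0,0,0.12, 0,0,0,0,0.011, 0,0,0,0,0, 0,0,0,0,0, 0,0,0,0,0, 0,0,0,0,0, 0,0,0,0,0, 0,0,0,0,0]' >/dev/null
python3 to.py -54 22 124
```

```text
t 33.33 tcp in guide mm [  5.9 140.1 123.6] yaw err(tool x to gy) -1.5703 F guide [ 0.4 -0.2  0.6] -0.00010611955994299069
tool shift cm [-6.   11.81 -0.04]
```

```bash
python3 -m crank '[0,-2,2.4,0,0, 0,-2,3.2,0,0, 0,-2,3.2,0,0, 0,0,3,0,0, 0,0,0,0,0, 0,0,0,0,0, 0,0,0,0,0, 0,0,0,0,0]' >/dev/null
python3 - <<'E'
from rig import optics
from back import *
import cv2
p=optics.get_image('wrist'); K,T=np.array(p['intrinsics']),np.array(p['pose'])
h=cv2.cvtColor(p['color'],cv2.COLOR_RGB2HSV); m=((h[:,:,0]>=20)&(h[:,:,0]<=30)&(h[:,:,1]>125)).astype(np.uint8)*255
m=cv2.morphologyEx(m,cv2.MORPH_OPEN,np.ones((5,5)))
for c in sorted(cv2.findContours(m,0,2)[0],key=cv2.contourArea)[-2:]:
    b=cv2.boxPoints(cv2.minAreaRect(c)); print(cv2.contourArea(c),[back(K,T,*q,.078).tolist() for q in b])
print({q:[back(K,T,d['at'][0]*640,d['at'][1]*480,.078).tolist()+[round(d['score'],2)] for d in spotter.look_for(p,q)[:1]] for q in ['cheese']} if (spotter:=__import__('rig').spotter) else 0)
E
python3 to.py -40 22 14
```

```text
4607.0 [[91.8, 140.3], [91.8, 85.4], [62.9, 88.1], [62.9, 145.3]]
7903.5 [[41.4, 93.1], [41.5, 26.9], [-14.0, 27.2], [-14.0, 98.5]]
{'cheese': [[13.6, 21.8, 0.65]]}
t 34.1 tcp in guide mm [-53.9  23.1 123.6] yaw err(tool x to gy) -1.5693 F guide [ 1.1 -0.2  0.3] -0.00013840982334481134
tool shift cm [ 1.4   0.11 10.96]
```

Segmentation puts the near side at x≈-14, parallel to the fence, with the tail at ≈95, so the cheese is flush. One gentle push to confirm.

```bash
python3 -m crank '[0,0,0,1.5,0, 0,0,0,2.5,0, 0,0,0,2.5,0, 0,0,0,2.2,0, 0,0,0,1.5,0, 0,0.4,0,0.6,0, 0,0.4,0,0,0, 0,0.4,0,0,0]' >/dev/null
python3 to.py
python3 -m crank '[0,0.4,0,0,0, 0,0.4,0,0,0, 0,0.3,0,0,0, 0,0.2,0,0,0, 0,0.1,0,0,0, 0,0,0,0,0, 0,0,0,0,0, 0,0,0,0,0]' >/dev/null
python3 to.py
```

```text
t 34.77 tcp in guide mm [-41.1  22.3  16.1] yaw err(tool x to gy) -1.5702 F guide [ 0.7 -0.2  0.6] 5.343496150514321e-05
t 35.43 tcp in guide mm [-28.3  22.1  15.6] yaw err(tool x to gy) -1.571 F guide [-0.8  0.1 -0.2] 0.0001355355025976504
```

```bash
python3 -m crank '[0,0.1,0,0,0, 0,0.1,0,0,0, 0,0.1,0,0,0, 0,0.05,0,0,0, 0,0,0,0,0, 0,0,0,0,0, 0,0,0,0,0, 0,0,0,0,0]' >/dev/null
python3 to.py
python3 -m crank '[0,-0.5,0,0,0, 0,-1.5,0,0,0, 0,-1.5,0,-1,0, 0,0,0,-3,0, 0,0,0,-4,0, 0,0,0,-4,0, 0,0,0,-2,0, 0,0,0,0,0]' >/dev/null
python3 to.py
python3 - <<'E'
from rig import optics
from back import *
p=optics.get_image('wrist'); K,T=np.array(p['intrinsics']),np.array(p['pose'])
import cv2
h=cv2.cvtColor(p['color'],cv2.COLOR_RGB2HSV); m=((h[:,:,0]>=20)&(h[:,:,0]<=30)&(h[:,:,1]>125)).astype(np.uint8)*255
m=cv2.morphologyEx(m,cv2.MORPH_OPEN,np.ones((5,5)))
for c in sorted(cv2.findContours(m,0,2)[0],key=cv2.contourArea)[-2:]:
    b=cv2.boxPoints(cv2.minAreaRect(c)); print(cv2.contourArea(c),[back(K,T,*q,.078).tolist() for q in b])
from rig import spotter
for q,z in [('stop',.112),('pin',.113),('stop_push',.1),('cheese',.078)]: print(q,[back(K,T,d['at'][0]*640,d['at'][1]*480,z).tolist()+[round(d['score'],2)] for d in spotter.look_for(p,q)[:1]])
E
```

```text
t 36.1 tcp in guide mm [-26.6  22.3  15.6] yaw err(tool x to gy) -1.5706 F guide [-10.3  -2.1   6.7] -3.8193953284948225e-05
t 36.77 tcp in guide mm [-57.6  21.2 160. ] yaw err(tool x to gy) -1.5707 F guide [-0.4  0.5 -0. ] 0.00014396960723661307
4704.5 [[102.3, 140.7], [102.3, 86.7], [63.3, 89.9], [63.3, 146.5]]
6500.0 [[41.7, 93.1], [41.7, 18.9], [-13.1, 18.8], [-13.0, 97.7]]
stop [[49.0, -66.5, 0.55]]
pin []
stop_push [[51.8, -69.6, 0.78]]
cheese [[-94.0, 87.2, 0.47]]
```

```bash
python3 -c "
from rig import env
print(env.close_job())"
```

```text
the job is handed in; nothing more can be done
None
```

I've handed the job in at about 37 s, and no verdict came back. My measurements put the stop in the middle notch and the cheese flat along the fence with its end against the stop plate; I didn't re-check the pin or the gap at the plate after the last push.

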